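# Take the pickling pot off its warmer

## Task

Press the push switch on the front of the warmer to turn it off, then lift the copper pot by its arched handle out from under the bench light and stand it on the cork mat beside, keeping hold until it stands there. Do not tip the pot by more than 30 degrees, knock the light or shift the cup, the jar or the steel block.

Things in the scene. Friction and masses are not known exactly. Their poses are not given: they have to be found in the camera images.
- warmer: White box-shaped warmer fixed to the bench, 240 (x) x 170 (y) mm, top at z = 51 mm; origin on the bench under the centre of its round dark hot plate; box from x = -145 to +95 mm. Hot plate 128 mm across, surface at z = 56 mm, raised rim 118 mm inside diameter up to z = 62 mm. The -x end carries the switch and faces roughly to the robot.
- switch (a joint): Travel of the red push switch (28 mm across) on the warmer's top near its -x end: 0 is up, 0.006 m fully down; it springs back and takes about 5 N.
- switch_top (a point): Centre of the top face of the red push switch; it is pressed straight down.
- pot: Copper pot with fixed lid, 0.35 to 0.7 kg, origin at the centre of its underside, z up. 96 mm across (102 at the lid), lid top at z = 86 mm. A stiff arched steel handle stands in its x-z plane: legs at x = +-56 mm, on top a level bar along x with a dark wooden sleeve, 14 mm thick, 56 mm long, axis at z = 140 mm.
- pot_grip (a point): Middle of the wooden sleeve of the pot's handle; x runs along the sleeve, z up.
- lamp: Bench light fixed to the bench; origin on the bench below the middle of its bar, near the warmer's origin. White bar 36 (x) x 220 (y) x 20 mm, underside 326 mm up (130 mm above the pot's sleeve), too low for a gripper pointing straight down onto the handle: come tilted from the lamp's -x side. Thin arm at z = 348 mm to a 16 mm post at x = +160 mm; foot 90 x 150 x 14 mm.
- mat: Brown cork mat with a black rubber border, 140 x 140 x 10 mm overall, fixed to the bench left or right of the warmer; origin at the centre of its underside.
- mat_top (a point): Centre of the cork mat's top face, 10 mm above the bench.
- board: Off-white scorched soldering board, 140 x 140 x 16 mm, fixed to the bench on the other side of the warmer; not for the pot. Origin at the centre of its underside.
- cup: Bystander: blue cup with files, 78 mm across, about 160 mm tall with the files, origin at the centre of its underside.
- jar: Bystander: green glass jar with black cap, 52 mm across, 65 mm tall, origin at the centre of its underside.
- block: Bystander: steel bench block 65 x 65 x 22 mm, origin at the centre of its underside.

How it is judged:
On the way, in this order (a step that is already met when the one before it is completed fails the run):
1. The switch is pressed down at least 4.5 mm of its 6 mm for 0.1 s, with the pot still on the hot plate (value of joint switch above 0.0045 m and horizontal distance between pot and warmer below 0.03 m and z of pot in the frame of warmer below 0.062 m), for 0.1 s.
2. The pot is held in the fingers, clear of the warmer, its underside at least 15 mm above the hot plate, for 0.2 s (z of pot in the frame of warmer above 0.071 m and contact force between pot and warmer below 0.05 N and contact force between the fingers and pot above 1 N), for 0.2 s.
3. Still held in the fingers, the pot stands on the cork mat within 25 mm of its centre, for 0.2 s (horizontal distance between pot and mat_top below 0.025 m and contact force between pot and mat above 0.5 N and contact force between the fingers and pot above 1 N), for 0.2 s.
At the end, for the whole second after the job is handed in: The pot stands upright (within 3 degrees), flat on the cork mat and at rest, its centre within 25 mm of the mat's centre, turned any way, and let go (horizontal distance between pot and mat_top below 0.025 m and z of pot in the frame of mat_top between -0.004 and 0.004 m and angle between pot's own z axis and vertical below 0.06 rad and linear speed of pot below 0.02 m/s and angular speed of pot below 0.2 rad/s); the robot touches nothing.
It fails at once if The pot is tipped more than 30 degrees (angle between pot's own z axis and vertical above 0.524 rad).
It fails at once if The bench light is knocked (more than 8 N by anything) (contact force between anything else and lamp above 8 N).
It fails at once if The pot, on being set down, strikes the mat with more than 40 N (contact force between pot and mat above 40 N).
It fails at once if The cup, the jar or the steel block is shifted by more than 20 mm (distance of any of cup, jar, block from where it was at the start of the episode above 0.02 m).
It also fails if it takes over 51 s, if anything falls off the work surface, if the arm or the gripper's body presses on something with over 40 N, if the wrist force passes 120 N, or if a joint passes its speed limit or range.

## Robot

A 6-joint arm with a two-finger parallel gripper is mounted at the origin on the work surface. World frame = base frame: x ahead of the robot, y to its left, z up, the work surface at z = 0. Lengths are in m, angles in rad, forces in N, time in s.
With the tool pointing down it reaches from about 0.325 to 0.75 m from the base axis. Payload 7.6 kg.
Tool frame: the origin (TCP) lies between the finger pads; the fingertips stand 11 mm ahead of it and the grasp point (between the pads) lies 8 mm behind it; z points along the fingers, y is the line along which they close (so a half turn about z gives the same grasp; the last joint's range is limited). The gripper opens to 85 mm and grips with 20 to 120 N. Pads are 22 mm wide; open, the fingers measure 114 mm over their backs; the gripper's body (76 mm by 85 mm) begins 54 mm behind the grasp point. The pads swing forward as they close: fully open they stand 13 mm farther back than shut.
Start: joints at [1.091, 0.052, 1.401, -0, 1.689, -0.07], TCP at [0.209, 0.482, 0.242] pointing down, gripper open.
Joint ranges: [-2.9, 2.9], [-0.91, 2.17], [0.12, 2.37], [-1.06, 4.2], [0.26, 2.73], [-2.93, 2.93]. Speed limits (rad/s): [2.57, 2.57, 3.01, 3.14, 3.14, 3.14].

## Interface

Orientations are given as a 3x3 rotation matrix whose columns are the frame's x, y, z axes.
In Python, from rig import observe, read_camera, finish_job gives the robot as it stands.
- The arm moves only by the shell command python3 -m crank 'ROWS'. ROWS is JSON, a list of rows, each a list of 5 numbers: the closure in counts, from 0 (fully open) to 255 (shut), then the shift along the tool's x, y, z in cm, then the turn about the tool's z in degrees. In form: [[jaw, tx, ty, tz, yaw], ...]. A call has exactly 10 rows; each row shifts and turns the commanded pose from where the row before left it, along the tool's axes as they then stand; what a row does not reach is not made up. A row lasts 1/8 s, in which the tool goes at most 62.5 mm and 10.7 degrees, less where a joint would pass 70% of its speed; a pose out of reach is approached as far as the arm can. A call with a gripper value outside its range is refused whole. The fingers move at their own pace and stop on an object; the grip force is fixed at half the most. Time passes only in rows, so rows that do not move let the fingers close, or fill a call up. It gives the time, the measured TCP pose, the force, the opening and the grip force at its end, in the units of the state.
- observe(): the state, without advancing time (a new reading comes with each control period).
- read_camera(name): name is "scene" or "top"; returns a dict with "frame" (400x640x3 uint8, red, green, blue), "z_map" (400x640 float32, m along the optical axis (not along the pixel's ray), 0 where there is no reading), "mtx" (3x3 intrinsics, pixels), "xyz" and "orientation" of the camera in the world. Camera axes: x right, y down, z forward; pixel columns grow to the right and rows downward; lengths in m; the calibration is good to about 2 mm. A picture is of the moment at which its call begins.
- finish_job(): hands the job in; it is judged then, once.
The state is a dict: "time": time; "joint_positions": joint angles; "qvel": joint speeds; "joint_torque": joint torques, N m; "tcp_pos": TCP position; "tcp_rot": TCP orientation; "force": force on the tool from outside, world axes, zero at the start; "ft_torque": the same for the moment, N m; "opening": finger opening in m; "gripper_force": force on a finger pad.
Only numpy, scipy, OpenCV 4.12 (cv2) and the standard library are available. Lean on these libraries where they do the work, as an engineer would, in place of code of your own. Each camera call takes 0.05 s, during which the arm holds its last target. There are 200 camera calls.

## Working session

There is one attempt and no reset: what is moved stays moved. The work goes in short steps, Python scripts to look and compute and a shell command to move; the robot and the scene stay as the last step left them, time stands still between calls to the robot, and variables do not carry over. Pictures are saved under pics/ and viewed, at most 10 in all, crops included, and the job is handed in when it is done.

```bash
mkdir -p pics; ls; cat > h.py <<'E'
import numpy as np, cv2, json
from rig import observe, read_camera, finish_job
def cloud(c):
    z=c["z_map"]; K=np.array(c["mtx"]); v,u=np.mgrid[:400,:640]
    p=np.stack([(u-K[0,2])/K[0,0]*z,(v-K[1,2])/K[1,1]*z,z],-1)
    return p@np.array(c["orientation"]).T+np.array(c["xyz"])
def save(c,n): cv2.imwrite(f"pics/{n}.png",cv2.cvtColor(c["frame"],cv2.COLOR_RGB2BGR))
E
python3 - <<'E'
from h import *
for n in("scene","top"):
    c=read_camera(n); save(c,n+"0"); np.savez(n+"0.npz",p=cloud(c),f=c["frame"],z=c["z_map"]); print(n,c["xyz"],np.round(c["orientation"],3).tolist())
s=observe(); print(s["tcp_pos"],s["tcp_rot"],s["time"],s["opening"])
E
```

```text
pics
scene [1.48379583 0.05389869 1.0529078 ] [[-0.072, 0.724, -0.687], [0.997, 0.047, -0.055], [-0.007, -0.689, -0.725]]
top [ 0.49677893 -0.00991575  1.50111106] [[-0.003, -0.998, 0.07], [-1.0, 0.002, -0.01], [0.009, -0.07, -0.998]]
[0.20904125 0.48132719 0.24157636] [[-9.17203395e-01  3.98418762e-01 -6.50453203e-04]
 [ 3.98419273e-01  9.17202637e-01 -1.18517497e-03]
 [ 1.24401449e-04 -1.34619960e-03 -9.99999086e-01]] 0.1 0.08553652969229068
```

View pics/scene0.png

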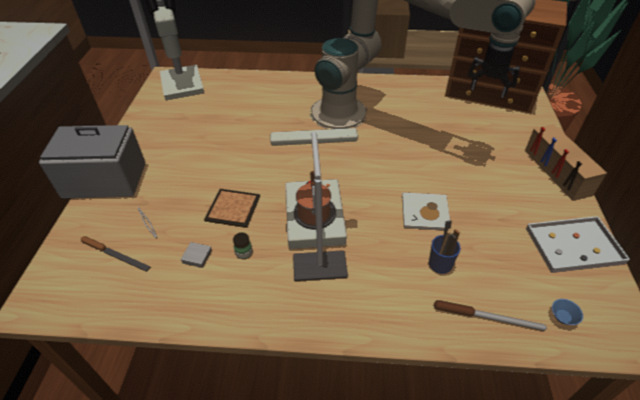

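View pics/top0.png

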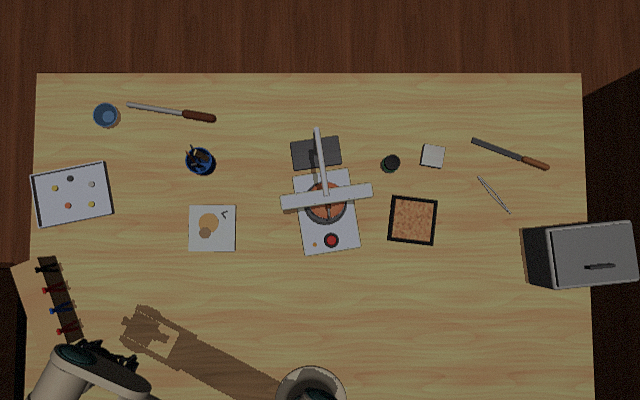

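The scene view shows the lamp, pot (315,200) and mat (232,207). The top view shows the red switch at (331,240), pot at (325,205) half under the lamp bar, cork mat at (413,220), jar at (390,163) and block at (432,156).

```bash
python3 - <<'E'
from h import *
T=np.load("top0.npz"); S=np.load("scene0.npz")
def rect(m,P,nm):
    q=P[m]; r=cv2.minAreaRect(q[:,:2].astype(np.float32)); print(nm,len(q),np.round(r[0],4),np.round(r[1],3),round(r[2],1),"z",np.round(np.median(q[:,2]),4),"med",np.round(np.median(q,0),4))
p=T["p"]; f=T["f"].astype(int); v,u=np.mgrid[:400,:640]
box=lambda a,b,c,d:(u>=a)&(u<=b)&(v>=c)&(v<=d)
R,G,B=f[...,0],f[...,1],f[...,2]
z=p[...,2]
rect(box(320,345,228,252)&(R>G*2.2)&(R>70),p,"switch")
rect(box(285,370,160,262)&(z>.044)&(z<.055),p,"warmertop")
rect(box(270,380,175,215)&(z>.33)&(z<.352)&(R>100),p,"lampbar")
rect(box(380,445,188,252)&(z>.006)&(z<.015),p,"mat")
rect(box(380,402,150,176)&(z>.055),p,"jar"); rect(box(418,448,140,170)&(z>.015),p,"block"); rect(box(180,222,140,180)&(z>.05),p,"cup")
rect(box(300,350,180,230)&(z>.1)&(z<.3),p,"pot top-cam lid+handle")
p=S["p"]; f=S["f"].astype(int); z=p[...,2]
b=box(285,345,165,235)
rect(b&(z>.185)&(z<.215),p,"sleeve scene")
rect(b&(z>.155)&(z<.215),p,"handle scene")
rect(b&(z>.125)&(z<.150),p,"lid scene")
c=S["f"][110:280,240:400]; cv2.imwrite("pics/c1.png",cv2.cvtColor(cv2.resize(c,None,fx=3.5,fy=3.5,interpolation=2),4))
c=T["f"][120:260,260:400]; cv2.imwrite("pics/c2.png",cv2.cvtColor(cv2.resize(c,None,fx=4,fy=4,interpolation=2),4))
E
```

```text
switch 70 [ 0.4775 -0.0628] [0.025 0.025] 45.3 z 0.0742 med [ 0.4774 -0.0627  0.0742]
warmertop 2296 [ 0.5626 -0.0498] [0.24 0.17] 9.1 z 0.0511 med [ 0.5239 -0.0521  0.0511]
lampbar 1180 [ 0.601  -0.0401] [0.067 0.219] 8.1 z 0.3492 med [ 0.5845 -0.039   0.3492]
mat 1848 [ 0.537  -0.3139] [0.199 0.195] 89.5 z 0.0109 med [ 0.5363 -0.3109  0.0109]
jar 204 [ 0.6051 -0.1405] [0.044 0.338] 44.6 z 0.0661 med [ 0.7057 -0.2434  0.0661]
block 466 [ 0.6436 -0.2009] [0.087 0.474] 27.1 z 0.0231 med [ 0.7328 -0.3734  0.0231]
cup 420 [0.6292 0.1637] [0.43  0.075] 62.6 z 0.0846 med [0.7151 0.3168 0.0846]
pot top-cam lid+handle 491 [ 0.587  -0.0506] [0.094 0.106] 86.3 z 0.1392 med [ 0.5669 -0.0506  0.1392]
sleeve scene 136 [ 0.6612 -0.0315] [0.192 0.016] 10.6 z 0.2013 med [ 0.6256 -0.0391  0.2013]
handle scene 206 [ 0.6612 -0.0315] [0.192 0.016] 10.6 z 0.1955 med [ 0.7452 -0.0232  0.1955]
lid scene 552 [ 0.6473 -0.0492] [0.101 0.2  ] 84.4 z 0.1381 med [ 0.6035 -0.0549  0.1381]
```

View pics/c1.png

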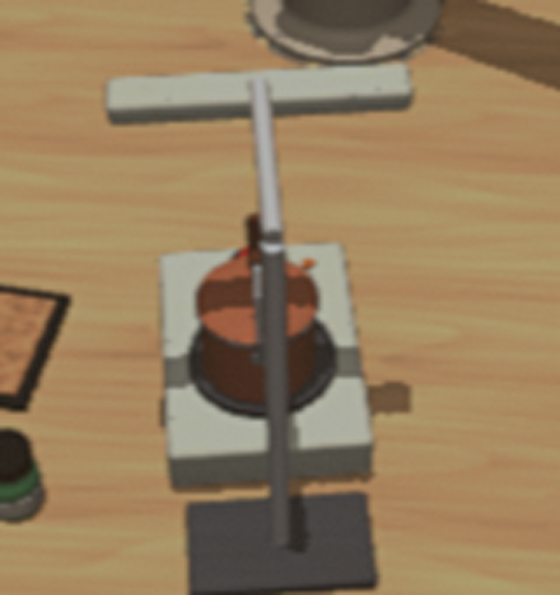

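View pics/c2.png

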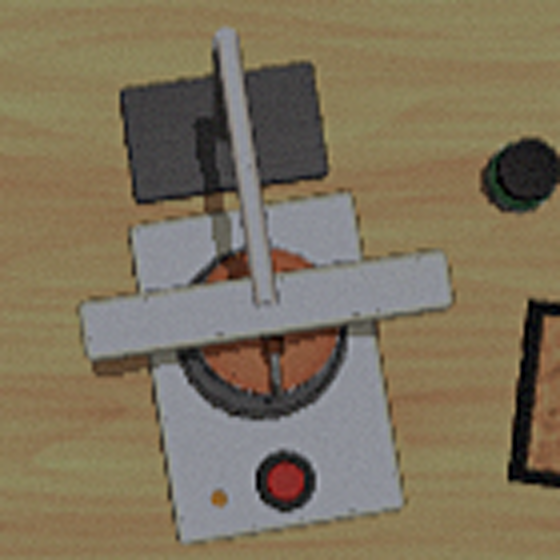

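c1 shows the handle end-on behind the lamp post, and c2 shows the handle's near leg at about (276,360) of the crop. So the handle runs roughly along the warmer's x axis. Next I'll fit the pot, handle, lamp and mat more tightly.

```bash
python3 - <<'E'
from h import *
from scipy.optimize import least_squares as LS
T=np.load("top0.npz"); S=np.load("scene0.npz")
def near(P,c,r,lo,hi):
    d=np.linalg.norm(P[...,:2]-c,axis=-1); m=(d<r)&(P[...,2]>lo)&(P[...,2]<hi); return P[m],m
def pr(n,q):
    r=cv2.minAreaRect(q[:,:2].astype(np.float32)); print(n,len(q),np.round(r[0],4),np.round(r[1],3),round(r[2],1),"z",np.round(np.percentile(q[:,2],[5,50,95]),4))
for n,D in(("top",T),("scene",S)):
    P=D["p"]
    w=np.array([.587,-.046])
    q,m=near(P,w,.085,.15,.30); pr(n+" handle",q) if len(q)>4 else 0
    if len(q)<140: print(np.round(q[np.argsort(q[:,0])][::4],3).tolist())
    q,m=near(P,w,.07,.136,.146); pr(n+" lid",q)
    s=LS(lambda a:np.maximum(np.hypot(*(q[:,:2]-a).T)-.051,0)**1,q[:,:2].mean(0)).x; print("lid c",s)
    q,_=near(P,[.59,-.04],.13,.335,.351); q=q[q[:,0]<.64]; pr(n+" lampbar",q)
    q,_=near(P,[.537,-.312],.108,.007,.014); pr(n+" mat",q)
    for nm,c,r,l in(("jar",[.705,-.243],.05,.055),("block",[.733,-.373],.06,.017),("cup",[.715,.317],.06,.07)):
        pr(n+nm,near(P,c,r,l,.3)[0])
    q,_=near(P,[.4775,-.0627],.02,.06,.1); pr(n+" switch",q)
E
```

```text
top handle 49 [ 0.5574 -0.0511] [0.038 0.011] 2.3 z [0.1625 0.2003 0.2049]
[[0.538, -0.054, 0.161], [0.541, -0.057, 0.164], [0.544, -0.057, 0.167], [0.548, -0.054, 0.188], [0.553, -0.053, 0.195], [0.558, -0.051, 0.202], [0.563, -0.048, 0.205], [0.566, -0.05, 0.203], [0.566, -0.056, 0.201], [0.569, -0.045, 0.201], [0.571, -0.048, 0.203], [0.574, -0.05, 0.205], [0.577, -0.056, 0.203]]
top lid 326 [ 0.5874 -0.0516] [0.088 0.106] 83.1 z [0.1363 0.1397 0.1439]
lid c [ 0.58893625 -0.04962834]
top lampbar 1058 [ 0.6036 -0.0391] [0.073 0.22 ] 8.3 z [0.3445 0.3487 0.3508]
top mat 1549 [ 0.5353 -0.3134] [0.204 0.204] 89.2 z [0.0076 0.0109 0.0136]
topjar 201 [ 0.7073 -0.2432] [0.044 0.046] 88.0 z [0.0597 0.066  0.071 ]
topblock 453 [ 0.7327 -0.3753] [0.066 0.066] 79.4 z [0.0184 0.0231 0.0277]
topcup 322 [0.7105 0.3208] [0.075 0.077] 1.0 z [0.0727 0.0874 0.1616]
top switch 136 [ 0.4773 -0.0618] [0.038 0.035] 89.8 z [0.0612 0.0706 0.0778]
scene handle 107 [ 0.6084 -0.0426] [0.084 0.011] 5.0 z [0.1552 0.1998 0.2051]
[[0.567, -0.052, 0.202], [0.569, -0.046, 0.2], [0.573, -0.051, 0.2], [0.577, -0.04
[... 411 characters left out ...]
41, -0.04, 0.182], [0.642, -0.04, 0.18], [0.645, -0.04, 0.167], [0.645, -0.04, 0.159], [0.647, -0.037, 0.177], [0.649, -0.037, 0.151]]
scene lid 407 [ 0.5982 -0.0426] [0.095 0.098] 77.2 z [0.1364 0.139  0.1425]
lid c [ 0.59824519 -0.04339136]
scene lampbar 993 [ 0.6044 -0.0354] [0.073 0.218] 8.4 z [0.3371 0.348  0.3505]
scene mat 1294 [ 0.5436 -0.3218] [0.169 0.155] 81.0 z [0.0076 0.0105 0.0133]
scenejar 203 [ 0.7105 -0.2397] [0.047 0.046] 63.1 z [0.0573 0.0645 0.0678]
sceneblock 440 [ 0.7358 -0.3708] [0.066 0.067] 77.9 z [0.0182 0.0218 0.0254]
scenecup 589 [0.717  0.3228] [0.077 0.071] 64.5 z [0.0724 0.0966 0.1589]
scene switch 9 [ 0.4744 -0.0722] [0.013 0.01 ] 62.6 z [0.0621 0.0724 0.0751]
```

The measurements agree: sleeve centre is about (0.592, -0.046, 0.196), running at about 8.4° along the warmer's x, and the switch top is (0.477, -0.063, 0.074). First move: towards the switch with the fingers shut.

```bash
python3 -m crank '[[255,-4.4,-4,0.4,0],[255,-4.4,-4,0.4,0],[255,-4.4,-4,0.4,0],[255,-4.4,-4,0.4,0],[255,-4.4,-4,0.4,0],[255,-4.4,-4,0.4,0],[255,-4.4,-4,0.4,0],[255,-4.4,-4,0.4,0],[255,-4.4,-4,0.4,0],[255,-4.3,-4,0.4,0]]'
python3 - <<'E'
from h import *
s=observe(); print(np.round(s["tcp_pos"],4),np.round(s["tcp_rot"],3).tolist(),s["time"],np.round(s["joint_positions"],3))
T=np.load("top0.npz"); c=read_camera("top"); save(c,"top1")
f=T["f"]; hsv=cv2.cvtColor(f,cv2.COLOR_RGB2HSV); g=f.max(-1)
m=np.zeros((400,640),np.uint8); m[185:255,380:445]=(g[185:255,380:445]<60)
cs,_=cv2.findContours(m,cv2.RETR_EXTERNAL,2); k=max(cs,key=cv2.contourArea); r=cv2.minAreaRect(k)
K=np.array(c["mtx"]);Rm=np.array(c["orientation"]);o=np.array(c["xyz"])
for px in [r[0],*cv2.boxPoints(r)]:
    d=Rm@np.linalg.inv(K)@[px[0],px[1],1]; print(np.round(px,1),np.round(o+d*(.01-o[2])/d[2],4))
E
```

```text
time: 1.35
tcp_pos: [0.4528, -0.0622, 0.202]
tcp_rot: [[-0.917, 0.399, 0.0], [0.399, 0.917, 0.0], [0.0, 0.0, -1.0]]
force: [1.2, 0.8, 0.6]
opening: -0.0001
gripper_force: 0.0
[ 0.4528 -0.0622  0.202 ] [[-0.917, 0.399, 0.0], [0.399, 0.917, 0.0], [0.0, 0.0, -1.0]] 1.35 [-0.218 -0.127  1.655  0.     1.613 -1.378]
[412.  220.1] [ 0.5361 -0.3112  0.01  ]
[386.2 239.8] [ 0.4765 -0.2321  0.01  ]
[391.5 194.8] [ 0.6131 -0.25    0.01  ]
[437.7 200.3] [ 0.5961 -0.3908  0.01  ]
[432.4 245.3] [ 0.4597 -0.372   0.01  ]
```

Mat centre is (0.536, -0.311), and its corners match a 140 mm square. Next I align over the switch and come down to just above it.

```bash
python3 -m crank '[[255,-1.9,0.7,0,0],[255,0,0,2,-10.6],[255,0,0,2.5,-10.6],[255,0,0,2.5,-10.6],[255,0,0,2.5,0],[255,0,0,1.8,0],[255,0,0,0,0],[255,0,0,0.4,0],[255,0,0,0.3,0],[255,0,0,0,0]]'
```

```text
time: 2.65
tcp_pos: [0.4731, -0.0615, 0.0829]
tcp_rot: [[-0.989, -0.145, 0.001], [-0.145, 0.989, -0.0], [-0.001, -0.0, -1.0]]
force: [0.2, -0.1, 1.5]
opening: -0.0002
gripper_force: 1.0
```

```bash
python3 -m crank '[[255,0,0,0.1,0],[255,0,0,0.1,0],[255,0,0,0.1,0],[255,0,0,0.1,0],[255,0,0,0,0],[255,0,0,0,0],[255,0,0,0,0],[255,0,0,0,0],[255,0,0,0,0],[255,0,0,0,0]]'
```

```text
time: 3.9
tcp_pos: [0.4727, -0.0614, 0.0783]
tcp_rot: [[-0.989, -0.145, 0.0], [-0.145, 0.989, 0.0], [-0.0, -0.0, -1.0]]
force: [4.4, -0.3, 3.9]
opening: 0.0003
gripper_force: 2.3
```

```bash
python3 -m crank '[[255,0,0,0.1,0],[255,0,0,0.1,0],[255,0,0,0,0],[255,0,0,0,0],[255,0,0,0,0],[255,0,0,0,0],[255,0,0,0,0],[255,0,0,0,0],[255,0,0,0,0],[255,0,0,0,0]]'
```

```text
time: 5.15
tcp_pos: [0.4729, -0.0614, 0.0778]
tcp_rot: [[-0.989, -0.145, 0.001], [-0.145, 0.989, -0.0], [-0.001, -0.0, -1.0]]
force: [-3.3, 0.5, 16.4]
opening: -0.0002
gripper_force: 8.0
```

The switch is bottomed out at 16 N, so the press is done. Rows can't tilt the tool directly, so I'll go up above the lamp at the sleeve's azimuth. There I'll see how the arm behaves at the edge of its reach.

```bash
python3 -m crank '[[255,0,0,-2,0],[255,0,0,-6,0],[255,0,0,-6,0],[255,0,0,-6,0],[255,0,0,-6,0],[255,0,0,-6,0],[255,-1.4,4.3,-4,0],[255,-1.4,4.3,-4,0],[255,-1.4,4.3,-1,0],[255,0,0,0,0]]'
python3 -c "
from h import *
s=observe(); print(np.round(s['joint_positions'],3))"
```

```text
time: 6.4
tcp_pos: [0.4956, 0.0746, 0.4852]
tcp_rot: [[-0.989, -0.149, -0.004], [-0.149, 0.989, -0.0], [0.004, 0.001, -1.0]]
force: [0.4, 0.6, -0.8]
opening: 0.0002
gripper_force: 0.0
[ 0.076  0.093  0.869  0.     2.183 -1.644]
```

```bash
python3 -m crank '[[0,-3,0,0,0],[0,-3,0,0,0],[0,-3,0,0,0],[0,-3,0,0,0],[0,-3,0,0,0],[0,-3,0,0,0],[0,0,0,0,0],[0,0,0,0,0],[0,0,0,0,0],[0,0,0,0,0]]'
python3 -c "
from h import *
s=observe(); print(np.round(s['joint_positions'],3))"
```

```text
time: 7.65
tcp_pos: [0.6559, 0.0958, 0.4743]
tcp_rot: [[-0.989, -0.145, 0.016], [-0.145, 0.989, 0.002], [-0.016, -0.0, -1.0]]
force: [0.4, -0.3, 0.8]
opening: 0.0853
gripper_force: 0.0
[ 8.900e-02  6.890e-01  1.210e-01  1.000e-03  2.315e+00 -1.626e+00]
```

```bash
python3 -m crank '[[0,-4,0,0,0],[0,-4,0,0,0],[0,-4,0,0,0],[0,-4,0,0,0],[0,-4,0,0,0],[0,0,0,0,0],[0,0,0,0,0],[0,0,0,0,0],[0,0,0,0,0],[0,0,0,0,0]]'
python3 -c "
from h import *
s=observe(); print(np.round(s['joint_positions'],3))"
```

```text
time: 8.9
tcp_pos: [0.7354, 0.1074, 0.3978]
tcp_rot: [[-0.984, -0.145, 0.104], [-0.144, 0.989, 0.015], [-0.105, 0.0, -0.995]]
force: [0.1, 0.2, -0.7]
opening: 0.0858
gripper_force: 0.0
[ 0.093  0.802  0.122  0.006  2.112 -1.619]
```

The tilt grows when I push beyond reach: 6° so far, in the direction needed. I'll push along the arm's stretch direction (out and up).

```bash
python3 -m crank '[[0,-3.8,0,-4,0],[0,-3.8,0,-4,0],[0,-3.8,0,-4,0],[0,-3.8,0,-4,0],[0,-3.8,0,-4,0],[0,-3.8,0,-4,0],[0,-3.8,0,-4,0],[0,-3.8,0,-4,0],[0,-3.8,0,-4,0],[0,-3.8,0,-4,0]]'
python3 -c "
from h import *
s=observe(); print(np.round(s['joint_positions'],3))"
```

```text
time: 10.15
tcp_pos: [0.6727, 0.0983, 0.5843]
tcp_rot: [[-0.911, -0.145, 0.386], [-0.133, 0.989, 0.056], [-0.39, 0.0, -0.921]]
force: [0.2, 0.3, 0.3]
opening: 0.0854
gripper_force: 0.0
[ 0.081  0.545  0.122  0.029  2.074 -1.616]
```

```bash
python3 -m crank '[[0,-5.3,0,-1.7,0],[0,-5.3,0,-1.7,0],[0,-5.3,0,-1.7,0],[0,-5.3,0,-1.7,0],[0,-5.3,0,-1.7,0],[0,-5.3,0,-1.7,0],[0,0,0,0,0],[0,0,0,0,0],[0,0,0,0,0],[0,0,0,0,0]]'
python3 -c "
from h import *
s=observe(); print(np.round(s['joint_positions'],3))"
```

```text
time: 11.4
tcp_pos: [0.7156, 0.1046, 0.6115]
tcp_rot: [[-0.82, -0.145, 0.554], [-0.12, 0.989, 0.081], [-0.56, 0.0, -0.828]]
force: [-0.3, -0.1, 0.3]
opening: 0.0852
gripper_force: 0.0
[ 0.081  0.541  0.123  0.038  1.884 -1.613]
```

The tool is now tilted 34° towards +x, which leaves about 20 mm or more between gripper body and bar. Next I work out the route in tool axes: back, down, then in along the tool axis.

```bash
cat >> h.py <<'E'
def go(*pts):
    s=observe(); R=np.array(s["tcp_rot"]); p=np.array(s["tcp_pos"])
    for q in pts:
        d=(np.array(q)-p)@R*100; print(q,"tool cm",np.round(d,2),"len",round(np.linalg.norm(d),1)); p=np.array(q)
E
python3 -c "
from h import *
T=np.load('top0.npz')['p']; v,u=np.mgrid[:400,:640]
for a,b in((283,312),(336,370)):
    m=(u>=a)&(u<=b)&(v>175)&(v<215)&(T[...,2]>.335); q=T[m]; r=cv2.minAreaRect(q[:,:2].astype(np.float32)); print(np.round(r[0],4),np.round(r[1],3),r[2])
go((.45,-.06,.56),(.5015,-.06,.3135),(.5845,-.0477,.1894))"
```

```text
[0.5473 0.0251] [0.102 0.069] 0.7917125225067139
[ 0.5709 -0.0684] [0.062 0.178] 32.6232795715332
(0.45, -0.06, 0.56) tool cm [ 26.63 -12.44 -11.8 ] len 31.7
(0.5015, -0.06, 0.3135) tool cm [ 9.59 -0.75 23.27] len 25.2
(0.5845, -0.0477, 0.1894) tool cm [1.000e-02 2.000e-02 1.498e+01] len 15.0
```

```bash
python3 -m crank '[[0,4.4,-2.1,-2,0],[0,4.4,-2.1,-2,0],[0,4.4,-2.1,-2,0],[0,4.4,-2.1,-2,0],[0,4.4,-2.1,-2,0],[0,4.4,-2.1,-2,0],[0,2,-0.2,4.5,0],[0,2,-0.2,4.5,0],[0,2,-0.2,4.5,0],[0,0,0,0,0]]'
python3 -c "
from h import *
c=read_camera('top'); save(c,'top2'); P=cloud(c)
s=observe(); print(np.round(s['joint_positions'],3)); go((.5015,-.06,.3135),(.5845,-.0477,.1894))"
```

```text
time: 12.65
tcp_pos: [0.4897, -0.0568, 0.4173]
tcp_rot: [[-0.824, -0.145, 0.548], [-0.119, 0.989, 0.083], [-0.554, 0.003, -0.832]]
force: [0.1, 0.3, 1.1]
opening: 0.0852
gripper_force: 0.0
[-0.333 -0.426  1.553  0.262  1.479 -2.001]
(0.5015, -0.06, 0.3135) tool cm [ 5.16 -0.49  9.58] len 10.9
(0.5845, -0.0477, 0.1894) tool cm [-1.000e-02  0.000e+00  1.498e+01] len 15.0
```

View pics/top2.png

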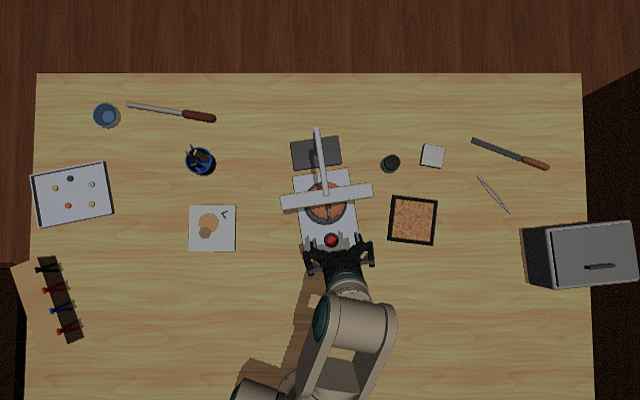

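The gripper at (338,255) is lined up with the pot's handle, tilted, with bystanders untouched. I'll move to the pre-grasp point and partway in.

```bash
python3 -m crank '[[0,2.6,-0.25,4.8,0],[0,2.6,-0.25,4.8,0],[0,0,0,0,0],[0,0,0,3,0],[0,0,0,3,0],[0,0,0,3,0],[0,0,0,0,0],[0,0,0,0,0],[0,0,0,0,0],[0,0,0,0,0]]'
python3 -c "
from h import *
go((.5845,-.0477,.1894))"
```

```text
time: 13.95
tcp_pos: [0.5518, -0.0533, 0.2403]
tcp_rot: [[-0.818, -0.145, 0.556], [-0.12, 0.989, 0.081], [-0.562, -0.001, -0.827]]
force: [0.3, 0.0, 0.4]
opening: 0.0854
gripper_force: 0.0
(0.5845, -0.0477, 0.1894) tool cm [0.12 0.09 6.08] len 6.1
```

```bash
python3 -m crank '[[0,0.1,0.1,2,0],[0,0,0,2,0],[0,0,0,2,0],[0,0,0,0,0],[150,0,0,0,0],[200,0,0,0,0],[255,0,0,0,0],[255,0,0,0,0],[255,0,0,0,0],[255,0,0,0,0]]'
```

```text
time: 15.2
tcp_pos: [0.5841, -0.0475, 0.1891]
tcp_rot: [[-0.819, -0.145, 0.555], [-0.12, 0.989, 0.081], [-0.561, -0.001, -0.828]]
force: [-1.5, -1.7, 3.1]
opening: 0.0116
gripper_force: 58.5
```

```bash
python3 - <<'E'
from h import *
c=read_camera("scene"); 
f=c["frame"][110:280,240:400]; cv2.imwrite("pics/s3.png",cv2.cvtColor(cv2.resize(f,None,fx=3.5,fy=3.5,interpolation=2),4))
E
```

```text
(no output)
```

View pics/s3.png

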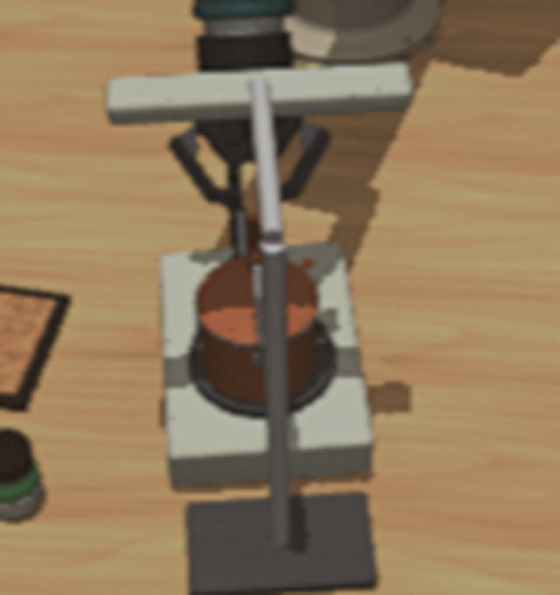

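The fingers hold the sleeve (crop around (245,240)) at 58 N and the bar is clear. Lift along the tool axis, which keeps the gap to the bar.

```bash
python3 -m crank '[[255,0,0,-0.3,0],[255,0,0,-0.5,0],[255,0,0,-0.7,0],[255,0,0,-0.8,0],[255,0,0,-0.8,0],[255,0,0,-0.8,0],[255,0,0,-0.8,0],[255,0,0,0,0],[255,0,0,0,0],[255,0,0,0,0]]'
python3 - <<'E'
from h import *
s=observe(); print(s["opening"])
# grasp-to-pot shift: pot centre ~ (.592,-.0465), TCP at grasp (.5841,-.0475,.1891); z drop 56->10 mm
tx,ty,tz=.536+.5841-.592,-.311-.0475+.0465,.1891-.046
go((.44,-.07,.27),(.44,-.30,.27),(tx,ty,.22),(tx,ty,tz+.01),(tx,ty,tz))
E
```

```text
time: 16.5
tcp_pos: [0.5578, -0.0511, 0.227]
tcp_rot: [[-0.82, -0.145, 0.554], [-0.12, 0.989, 0.081], [-0.56, -0.0, -0.828]]
force: [-0.5, -0.2, -6.6]
opening: 0.0119
gripper_force: 58.5
0.011876379450381955
(0.44, -0.07, 0.27) tool cm [  7.48  -0.16 -10.24] len 12.7
(0.44, -0.3, 0.27) tool cm [  2.76 -22.76  -1.87] len 23.0
(0.5280999999999999, -0.312, 0.22) tool cm [-4.28 -2.47  8.93] len 10.2
(0.5280999999999999, -0.312, 0.1531) tool cm [3.75 0.   5.54] len 6.7
(0.5280999999999999, -0.312, 0.1431) tool cm [0.56 0.   0.83] len 1.0
```

```bash
python3 -m crank '[[255,0.8,0,-1,0],[255,1.6,0,-2.2,0],[255,1.9,0,-2.6,0],[255,1.6,0,-2.2,0],[255,1.2,-1,-1.6,0],[255,0.6,-2.2,-0.8,0],[255,0.4,-3,-0.3,0],[255,0.4,-3.2,-0.3,0],[255,0.4,-3.2,-0.3,0],[255,0.4,-3.2,-0.3,0]]'
python3 -m crank '[[255,0.4,-3.2,-0.3,0],[255,0.3,-2.4,-0.2,0],[255,0.1,-1.2,-0.1,0],[255,0,0,0,0],[255,0,0,0,0],[255,0,0,0,0],[255,0,0,0,0],[255,0,0,0,0],[255,0,0,0,0],[255,0,0,0,0]]'
python3 - <<'E'
from h import *
c=read_camera("top"); np.savez("top4.npz",p=cloud(c),f=c["frame"]); save(c,"top4")
c=read_camera("scene"); np.savez("scene4.npz",p=cloud(c),f=c["frame"]); save(c,"scene4")
E
```

```text
time: 17.75
tcp_pos: [0.4402, -0.2295, 0.2714]
tcp_rot: [[-0.819, -0.145, 0.555], [-0.12, 0.989, 0.08], [-0.561, -0.001, -0.828]]
force: [0.2, 0.3, -6.9]
opening: 0.0123
gripper_force: 58.7
time: 19.0
tcp_pos: [0.4402, -0.2968, 0.272]
tcp_rot: [[-0.819, -0.145, 0.555], [-0.12, 0.989, 0.081], [-0.561, -0.0, -0.828]]
force: [0.3, 0.4, -6.2]
opening: 0.0123
gripper_force: 58.8
```

View pics/scene4.png

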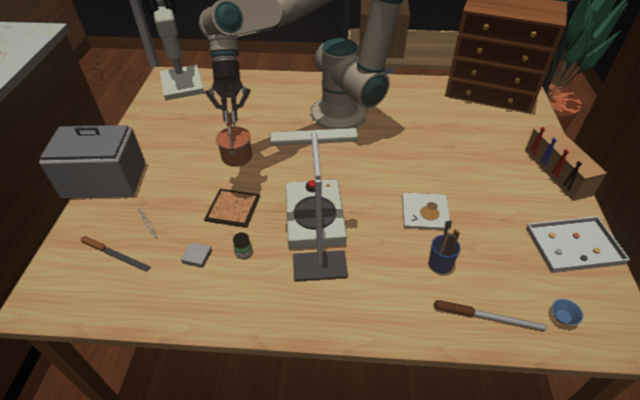

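The pot hangs at (235,147), clear of lamp and jar. I'll measure its lid tilt and its offset from the TCP.

```bash
python3 - <<'E'
from h import *
from scipy.optimize import least_squares as LS
s=observe()
for n in("top","scene"):
    D=np.load(n+"4.npz"); P=D["p"]; f=D["f"].astype(int)
    red=(f[...,0]>1.5*f[...,2])&(f[...,0]>50)
    d=np.hypot(P[...,0]-.45,P[...,1]+.296)
    q=P[(d<.065)&red&(P[...,2]>.205)&(P[...,2]<.245)]
    for _ in range(4):
        A=np.c_[q[:,:2]-[.45,-.296],np.ones(len(q))]; c=np.linalg.lstsq(A,q[:,2],rcond=None)[0]; r=q[:,2]-A@c; q=q[abs(r)<max(.006,0)]
    b=cv2.minEnclosingCircle(q[:,:2].astype(np.float32)); h=LS(lambda a:np.maximum(np.hypot(*(q[:,:2]-a).T)-.051,0),q[:,:2].mean(0)).x
    print(n,len(q),"plane deg",np.round(np.degrees(np.arctan(c[:2])),1),"z",c[2],"enc",np.round(b[0],4),round(b[1],4),"fit",np.round(h,4))
print(s["tcp_pos"])
E
```

```text
top 727 plane deg [-0.8  0. ] z 0.22247832502742923 enc [ 0.4504 -0.2962] 0.0525 fit [ 0.4497 -0.2962]
scene 535 plane deg [-1.7 -0.8] z 0.22152898972855908 enc [ 0.4505 -0.2914] 0.0548 fit [ 0.4509 -0.2924]
[ 0.44024229 -0.29685601  0.27197167]
```

```bash
python3 -c "
from h import *
go((.526,-.313,.20),(.526,-.313,.153),(.526,-.313,.143))"
```

```text
(0.526, -0.313, 0.2) tool cm [-2.8  -2.84 10.59] len 11.3
(0.526, -0.313, 0.153) tool cm [2.64 0.   3.89] len 4.7
(0.526, -0.313, 0.143) tool cm [0.56 0.   0.83] len 1.0
```

```bash
python3 -m crank '[[255,-0.3,-0.3,1.1,0],[255,-0.6,-0.6,2.1,0],[255,-0.6,-0.6,2.2,0],[255,-0.6,-0.6,2.2,0],[255,-0.5,-0.5,2,0],[255,-0.2,-0.24,1,0],[255,0.8,0,1.2,0],[255,1.1,0,1.6,0],[255,0.7,0,1.1,0],[255,0,0,0,0]]'
python3 -m crank '[[255,0.056,0,0.083,0],[255,0.056,0,0.083,0],[255,0.056,0,0.083,0],[255,0.056,0,0.083,0],[255,0.056,0,0.083,0],[255,0,0,0,0],[255,0,0,0,0],[255,0,0,0,0],[255,0,0,0,0],[255,0,0,0,0]]'
```

```text
time: 20.35
tcp_pos: [0.5257, -0.3124, 0.1511]
tcp_rot: [[-0.821, -0.145, 0.553], [-0.119, 0.989, 0.083], [-0.559, 0.002, -0.829]]
force: [-0.9, -0.0, -5.8]
opening: 0.012
gripper_force: 58.7
time: 21.6
tcp_pos: [0.5265, -0.313, 0.1481]
tcp_rot: [[-0.819, -0.145, 0.555], [-0.12, 0.989, 0.081], [-0.561, -0.0, -0.828]]
force: [-0.1, -0.7, -6.2]
opening: 0.0123
gripper_force: 58.7
```

```bash
python3 -m crank '[[255,0.056,0,0.083,0],[255,0,0,0,0],[255,0.056,0,0.083,0],[255,0,0,0,0],[255,0.056,0,0.083,0],[255,0,0,0,0],[255,0,0,0,0],[255,0,0,0,0],[255,0,0,0,0],[255,0,0,0,0]]'
```

```text
time: 22.85
tcp_pos: [0.5265, -0.3129, 0.145]
tcp_rot: [[-0.819, -0.145, 0.555], [-0.12, 0.989, 0.081], [-0.561, -0.0, -0.828]]
force: [-0.1, 0.1, -6.3]
opening: 0.012
gripper_force: 58.7
```

```bash
python3 -m crank '[[255,0.056,0,0.083,0],[255,0,0,0,0],[255,0.056,0,0.083,0],[255,0,0,0,0],[255,0.028,0,0.042,0],[255,0,0,0,0],[255,0,0,0,0],[255,0,0,0,0],[255,0,0,0,0],[255,0,0,0,0]]'
```

```text
time: 24.1
tcp_pos: [0.5268, -0.3133, 0.1435]
tcp_rot: [[-0.818, -0.145, 0.556], [-0.121, 0.989, 0.08], [-0.562, -0.002, -0.827]]
force: [-4.7, -0.4, 4.9]
opening: 0.0124
gripper_force: 60.0
```

The pot stands on the mat: the force went from -6.3 to +4.9 N, so about 11 N rests on it, still gripped. Hold briefly, then open and look.

```bash
python3 -m crank '[[255,0,0,0,0],[255,0,0,0,0],[0,0,0,0,0],[0,0,0,0,0],[0,0,0,0,0],[0,0,0,0,0],[0,0,0,0,0],[0,0,0,0,0],[0,0,0,0,0],[0,0,0,0,0]]'
python3 -m crank '[[0,0,0,-1,0],[0,0,0,-2,0],[0,0,0,-3,0],[0,0,0,-4,0],[0,0,0,-4,0],[0,0,0,-4,0],[0,0,0,-2,0],[0,0,0,0,0],[0,0,0,0,0],[0,0,0,0,0]]'
python3 - <<'E'
from h import *
c=read_camera("top"); save(c,"top5"); P=cloud(c); f=c["frame"].astype(int)
d=np.hypot(P[...,0]-.537,P[...,1]+.311); q=P[(d<.07)&(P[...,2]>.088)&(P[...,2]<.104)]
A=np.c_[q[:,:2]-[.537,-.311],np.ones(len(q))]; k=np.linalg.lstsq(A,q[:,2],rcond=None)[0]
print(len(q),np.degrees(k[:2]),k[2],cv2.minEnclosingCircle(q[:,:2].astype(np.float32)),q.mean(0))
h=P[(d<.09)&(P[...,2]>.125)&(P[...,2]<.17)]; print("handle",len(h),cv2.minAreaRect(h[:,:2].astype(np.float32)))
cv2.imwrite("pics/f.png",cv2.cvtColor(cv2.resize(c["frame"][130:290,280:480],None,fx=3,fy=3),4))
E
```

```text
time: 25.35
tcp_pos: [0.5265, -0.313, 0.1425]
tcp_rot: [[-0.819, -0.145, 0.555], [-0.12, 0.989, 0.081], [-0.561, -0.0, -0.828]]
force: [-0.3, -0.1, 0.5]
opening: 0.0858
gripper_force: 0.0
time: 26.6
tcp_pos: [0.4157, -0.3287, 0.3069]
tcp_rot: [[-0.82, -0.146, 0.554], [-0.12, 0.989, 0.083], [-0.56, 0.002, -0.829]]
force: [-0.5, -0.5, 0.3]
opening: 0.0857
gripper_force: 0.0
798 [-0.17350772  0.08828094] 0.09396674171733 ((0.5340951085090637, -0.31362977623939514), 0.05772293731570244) [ 0.53272721 -0.31090915  0.09397982]
handle 140 ((0.533312201499939, -0.31308284401893616), (0.09595673531293869, 0.013889847323298454), 8.147904396057129)
```

View pics/f.png

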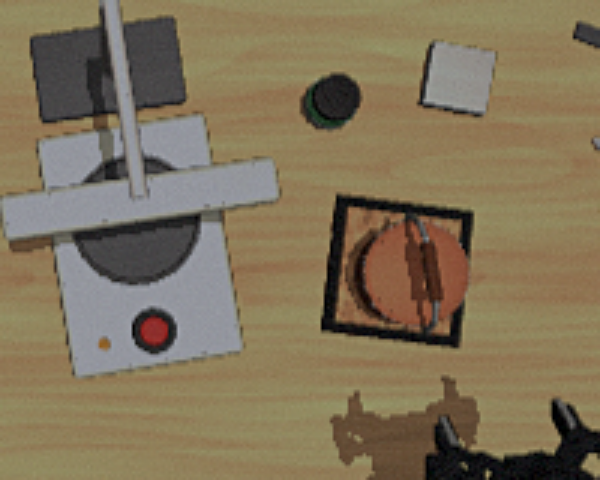

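The pot stands level on the mat at crop (415,272). Its lid is flat within 0.2° and its centre is within about 4 mm of the mat's centre. The gripper is clear and the jar and block have not moved, so I'm handing in.

```bash
python3 -c "
from rig import finish_job
print(finish_job())"
```

```text
the job is handed in; nothing more can be done
None
```

The switch was pressed fully down, and the copper pot now stands level on the cork mat, let go, about 4 mm from its centre; the job is handed in at about 27 s, and `finish_job()` gave no verdict.

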